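# Bring the tripped grinder station back into service

## Task

The bench grinder's supply has tripped. On the control station on the stand, first press the square reset button fully in and let it come back out, then tip the rocker switch fully over so that its ribbed end is down, and last press the round, flat-topped start button fully in and let it come out again. Use the fingertips only: do not press the mushroom-shaped stop button, press nothing out of order, and leave the loose things where they lie.

Things in the scene. Friction and masses are not known exactly. Their poses are not given: they have to be found in the camera images.
- station: Aluminium plate of the control station, 120 x 256 x 4 mm, fixed to the stand. Four grey boxes (80 mm along x, 55 mm wide, covers 44 mm above the stand), turned like the plate, stand on it in a row along its y at 58 mm spacing; which control is in which place changes. Origin: on the stand's top, under the row's middle. z up, x away from the robot when unturned.
- reset_top (a point): Centre of the top face of the square reset button (black, 28 x 28 mm, flat, in a square steel collar); the face stands 14 mm above its box's cover (58 mm above the stand) and moves with the button.
- reset_button (a joint): Reset button's travel in m: 0 out, 0.006 fully in (pressed straight down). Spring return, 1.7 N to start it, 5 N fully in.
- start_top (a point): Centre of the top face of the round start button (black, diameter 29 mm, flat, in a round steel collar); the face stands 14 mm above its box's cover (58 mm above the stand) and moves with the button.
- start_button (a joint): Start button's travel in m: 0 out, 0.006 fully in (pressed straight down). Spring return, 1.7 N to start it, 5 N fully in.
- stop_top (a point): Centre of the top of the mushroom-shaped stop button (black, domed head of diameter 36 mm on a thin neck); it stands 26 mm above its box's cover (70 mm above the stand). Not to be pressed.
- stop_button (a joint): Stop button's travel in m: 0 out, 0.006 fully in. Spring return, 1.7 N to start it.
- rocker_pivot (a point): Middle of the pivot of the rocker switch, 54 mm above the stand, at the middle of its box; the pivot runs along the station's y. The rocker is black, 60 mm long along the station's x, 30 mm wide, between two low steel cheeks (8 mm above the cover, 33 mm apart). Two paddles meet here in a shallow V, each rising 0.25 rad outward, 30 mm long.
- rocker_pad (a point): Middle of the ribbed part of the rocker's far paddle (toward the station's +x), on its upper face, 22 mm from the pivot along the paddle; moves with the rocker. Three small cross ribs mark this paddle; the near one is plain.
- rocker (a joint): Rocker angle in rad: -0.25 ribbed end fully up (off), +0.25 ribbed end fully down (on; the ribbed paddle then lies level, 54 mm above the stand). It stays where it is left; pressing down on the ribbed paddle with 1 to 3 N near its end turns it. At the start it is between -0.25 and -0.17.
- nut: Loose steel hex nut, 24 x 27 x 13 mm, on the plate's front ledge. Leave it alone.
- bolt: Loose steel hex bolt, 63 mm long, 19 mm high, on the plate's front ledge. Leave it alone.
- wrench: Loose open-ended wrench, 155 x 28 x 7 mm, on the stand near its front right corner. Leave it alone.
- oil_can: Loose oil can with a bent spout, 62 x 77 x 152 mm high, behind the station. Leave it alone.
- oilstone: Loose two-layer oilstone, 45 x 125 x 24 mm, on the stand to the right of the station. Leave it alone.
- v_block: Loose steel V-block, 60 x 48 x 30 mm high, behind the station. Leave it alone.

How it is judged:
By the outcome, as a careful person would: the job done as asked, in the order asked, and still so for the second after the job is handed in, with the robot touching nothing.
It also fails if it takes over 42 s, if anything falls off the work surface, if the arm or the gripper's body presses on something with over 40 N, if the wrist force passes 120 N, or if a joint passes its speed limit or range.

## Robot

A 7-joint arm with a two-finger parallel gripper is mounted at the origin on a cart in front of the work surface, level with it; the furniture and walls round the work are solid. World frame = base frame: x ahead of the robot, y to its left, z up, the work surface at z = 0. Lengths are in mm, angles in degrees, forces in N, time in s.
With the tool pointing down it reaches from about 425 to 1025 mm from the base axis. Payload 9.4 kg.
Tool frame: the origin (TCP) lies midway between the tips of the shut fingers; the grasp point (between the pads) lies ctrl.grip_point_offset behind it (ctrl.grip_point_offset is the distance from the TCP to the grasp point, in mm); z points along the fingers, y is the line along which they close (so a half turn about z gives the same grasp; the last joint's range is limited). The gripper opens to 93 mm and grips with 3 to 60 N. Pads are 15 mm wide; open, the fingers measure 128 mm over their backs; the gripper's body (75 mm by 188 mm) begins 65 mm behind the grasp point.
Start: joints at [61.61, 34.337, -0.143, 91.639, 0.103, 54.024, -4.572], TCP at [294.822, -662.347, 218.618] pointing down, gripper open.
Joint ranges: [-147.43, 147.43], [-19.82, 112.94], [-74.19, 73.91], [6.32, 146.72], [-59.91, 239.91], [6.04, 106.73], [-150.56, 150.56]. Speed limits (degrees/s): [127.2, 127.2, 172.46, 172.46, 180, 180, 180].

## Interface

Orientations are given as [roll, pitch, yaw] about the fixed x, y, z axes, in that order (R = Rz(yaw) Ry(pitch) Rx(roll)).
In Python, from station import ctrl gives the robot as it stands. The module is installed in compiled form; this text tells all that it offers.
- The arm moves only by the shell command python3 -m creep 'ROWS' [OPENING] [FORCE]. ROWS is JSON, a list that holds one entry, the list of rows, each a list of 4 numbers: the shift along the tool's x, y, z in m, then the turn about the tool's z in degrees. In form: [[[tx, ty, tz, roll], ...]]. A call has 1 to 12 rows; each row shifts and turns the commanded pose from where the row before left it, along the tool's axes as they then stand; what a row does not reach is not made up. A row lasts 1/8 s, in which the tool goes at most 62.5 mm and 10.7 degrees, less where a joint would pass 70% of its speed; a pose out of reach is approached as far as the arm can. A call is refused whole if a number of a shift passes 0.0625 or a number of a turn 10.7, either way. A call with a gripper value outside its range is refused whole. OPENING is the closure, from 0 (fully open) to 1 (shut), set as the call begins (- or left out, the last holds). The fingers move at their own pace and stop on an object; FORCE is the grip in N (left out, the last holds). Time passes only in rows, so rows that do not move let the fingers close. It gives the time, the measured TCP pose, the force, the opening and the grip force at its end, in the units of the state.
- ctrl.sense(): the state, without advancing time (a new reading comes with each control period).
- ctrl.grab_frame(name): name is "scene" or "side" or "wrist"; returns the picture (420x560x3 uint8, red, green, blue); there is no depth.
- ctrl.camera_info(name): a dict with "vfov" (degrees; the focal length in pixels is half the picture's height over the tangent of half this angle, whatever the lens; pixels are square), "cx", "cy" (the principal point, pixels), "rvec" (rotation vector, rad) and "tvec" (3), from world to camera coordinates, as OpenCV has them. Camera axes: x right, y down, z forward; pixel columns grow to the right and rows downward; lengths in mm; the calibration is good to about 2 mm. A picture is of the moment at which its call begins: read the wrist's pose just before it. camera_info takes no time and is no camera call; for the wrist camera it gives the pose at the moment of the call.
- ctrl.close_job(): hands the job in; it is judged then, once.
The state is a dict: "clock": time; "q": joint angles; "dq": joint speeds; "joint_torque": joint torques, N m; "position": TCP position; "tool_rot": TCP orientation; "wrist_force": force on the tool from outside, world axes, zero at the start; "moment": the same for the moment, N m; "width": finger opening in mm; "grip_force": force on a finger pad.
Only numpy, scipy, OpenCV 4.12 (cv2) and the standard library are available. Lean on these libraries where they do the work, as an engineer would, in place of code of your own. Each camera call takes 0.05 s, during which the arm holds its last target. There are 200 camera calls.

## Working session

There is one attempt and no reset: what is moved stays moved. The work goes in short steps, Python scripts to look and compute and a shell command to move; the robot and the scene stay as the last step left them, time stands still between calls to the robot, and variables do not carry over. Pictures are saved under pics/ and viewed, at most 11 in all, crops included, and the job is handed in when it is done.

```bash
mkdir -p pics
cat > h.py <<'E'
import numpy as np,cv2
from station import ctrl
def cam(n):
    i=ctrl.camera_info(n);f=210/np.tan(np.radians(i['vfov'])/2)
    K=np.array([[f,0,i['cx']],[0,f,i['cy']],[0,0,1]]);R=cv2.Rodrigues(np.array(i['rvec'],float))[0];t=np.array(i['tvec'],float).ravel()
    return K,R,t
def ray(c,p):
    K,R,t=c;d=R.T@np.linalg.inv(K)@np.array([p[0],p[1],1.]);return -R.T@t,d/np.linalg.norm(d)
def onz(c,p,z):
    o,d=ray(c,p);return o+d*(z-o[2])/d[2]
def tri(c1,p1,c2,p2):
    o1,d1=ray(c1,p1);o2,d2=ray(c2,p2)
    s=np.linalg.lstsq(np.c_[d1,-d2],o2-o1,rcond=None)[0];a=o1+d1*s[0];b=o2+d2*s[1];return (a+b)/2,np.linalg.norm(a-b)
def proj(c,P):
    K,R,t=c;q=K@(R@np.asarray(P,float)+t);return q[:2]/q[2]
E
python3 - <<'E'
from h import *
a=ctrl.grab_frame('scene');b=ctrl.grab_frame('side')
for n,m in(('scene',a),('side',b)): cv2.imwrite(f'pics/{n}0.png',m[:,:,::-1]); print(n,ctrl.camera_info(n))
s=ctrl.sense();print(s['clock'],s['position'],s['tool_rot'],s['width'],s['wrist_force'],ctrl.grip_point_offset)
E
```

```text
scene {'vfov': 53.80855688085328, 'cx': 279.52490765448647, 'cy': 204.0452825959116, 'rvec': array([ 2.17856658, -1.0760772 ,  0.45448697]), 'tvec': array([-391.72097731,  315.2296793 ,  628.34584083])}
side {'vfov': 53.01078803213647, 'cx': 285.7734856152459, 'cy': 207.1262668143948, 'rvec': array([ 0.13415812,  2.62833798, -1.6594195 ]), 'tvec': array([535.7105689 ,  90.70899482, 837.92041671])}
0.1 [ 294.63405775 -661.95582437  217.8363278 ] [-1.79919162e+02  8.20507114e-03  2.39975211e+01] 92.97942271804376 [-0.29279508  0.35510398  0.22156345] 18.8
```

View pics/scene0.png

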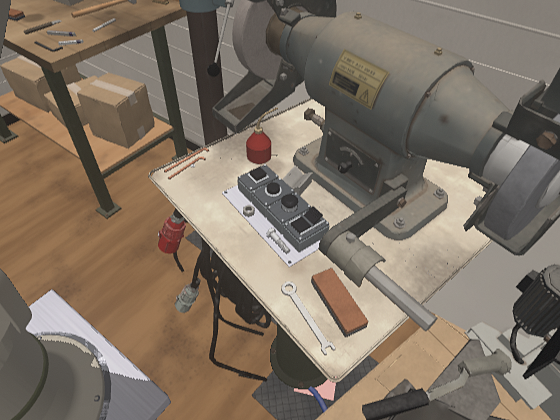

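View pics/side0.png

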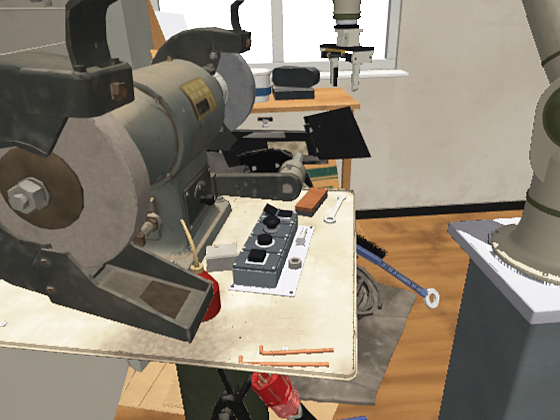

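The scene view shows the row of boxes running from about (258,175) to (310,220). In the side view it runs from (257,255) to (278,210). I'll enlarge both.

Run:
```python
import cv2,numpy as np
a=cv2.imread('pics/scene0.png')[155:270,215:340];b=cv2.imread('pics/side0.png')[190:305,220:320]
f=lambda m,s:cv2.resize(m,None,fx=s,fy=s,interpolation=cv2.INTER_CUBIC)
cv2.imwrite('pics/z.png',np.hstack([f(a,3.5),f(b,3.5)]))
```

```text
(no output)
```

View pics/z.png

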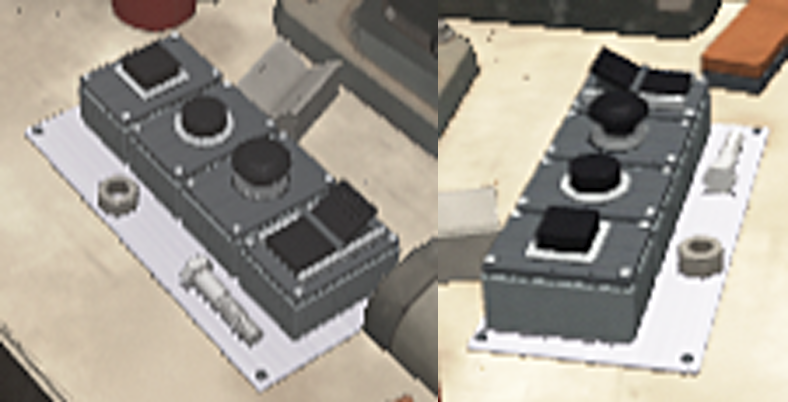

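The order along the row, from left (+y), is reset (square), start (flat round), stop (mushroom), rocker. Scene pixels are reset top (258.4,172.7), start (273.9,186.4) and rocker (307,221.3). Side pixels are (257.6,253.4), (265,238) and (277.9,212.3).

Run:
```python
from h import *
A,B=cam('scene'),cam('side')
za=lambda u,v:(215+u/3.5,155+v/3.5); zb=lambda u,v:(220+(u-437.5)/3.5,190+v/3.5)
P={}
for n,a,b in(('reset',(152,62),(569,222)),('start',(206,110),(595,168)),('stop',(262,152),(618,102)),('rock',(322,232),(640,78)),('platecorner_near_right',(262,388),(770,125)),('corner_near_left',(25,130),(695,372))):
    P[n],e=tri(A,za(*a),B,zb(*b)); print(n,P[n].round(1),round(e,1), onz(A,za(*a),P[n][2]).round(0))
d=P['reset']-P['rock'];print(np.degrees(np.arctan2(-d[0],d[1])),np.linalg.norm(d[:2])/3)
print('wrist cam centre', -cam('wrist')[1].T@cam('wrist')[2], cam('wrist')[1])
```

```text
reset [591.4  17.9  55.6] 5.2 [595.  18.  56.]
start [576.4 -36.5  56. ] 6.8 [581. -36.  56.]
stop [559.7 -91.3  67.2] 5.8 [563. -91.  67.]
rock [ 542.2 -148.6   52.8] 3.3 [ 544. -149.   53.]
platecorner_near_right [ 459.5 -166.4    5.5] 6.5 [ 463. -167.    6.]
corner_near_left [533.5  79.9   2.4] 4.3 [536.  80.   2.]
-16.486106192132965 57.858174006310186
wrist cam centre [ 358.64018196 -633.92800263  384.15838348] [[ 4.06683463e-01 -9.13568644e-01 -9.45057233e-04]
 [-8.83422404e-01 -3.93526720e-01  2.54365046e-01]
 [-2.32751835e-01 -1.02611173e-01 -9.67107817e-01]]
```

Run:
```python
from h import *
A,B=cam('scene'),cam('side')
for n,a,b in(('plate',(362,79),(203,97)),('knob',(350,157),(200,192)),('cyl',(350,250),(292,178)),('trayL',(213,118),(217,300)),('cantop',(259,130),(183,222))):
    p,e=tri(A,a,B,b); print(n,p.round(0),round(e,1))
print('can base',onz(A,(259,163),0).round(0),'vblk',onz(A,(300,182),25).round(0),'base front edge',onz(A,(296,158),15).round(0),onz(A,(400,238),15).round(0))
print('cyl on z',[onz(A,p,60).round(0) for p in((328,255),(350,235),(435,320),(405,190))])
print('motor at z=300',[onz(A,p,300).round(0) for p in((275,40),(300,100),(400,150),(460,150))])
```

```text
plate [ 678. -151.  306.] 8.9
knob [ 702. -145.  112.] 4.7
cyl [ 502. -263.   87.] 10.6
trayL [647. 200.  96.] 1.7
cantop [683.  64. 129.] 57.0
can base [671.  79.   0.] vblk [655. -56.  25.] base front edge [729.   8.  15.] [ 654. -310.   15.]
cyl on z [array([ 494., -230.,   60.]), array([ 561., -238.,   60.]), array([ 490., -440.,   60.]), array([ 743., -268.,   60.])]
motor at z=300 [array([720.,  71., 300.]), array([570., -97., 300.]), array([ 553., -287.,  300.]), array([ 608., -357.,  300.])]
```

Run:
```python
import cv2,numpy as np
a=cv2.imread('pics/scene0.png')[0:300,180:560];b=cv2.imread('pics/side0.png')[0:300,90:390]
f=lambda m:cv2.resize(m,None,fx=1.17,fy=2*.585)
cv2.imwrite('pics/z2.png',np.hstack([f(a),f(b)]))
```

```text
(no output)
```

View pics/z2.png

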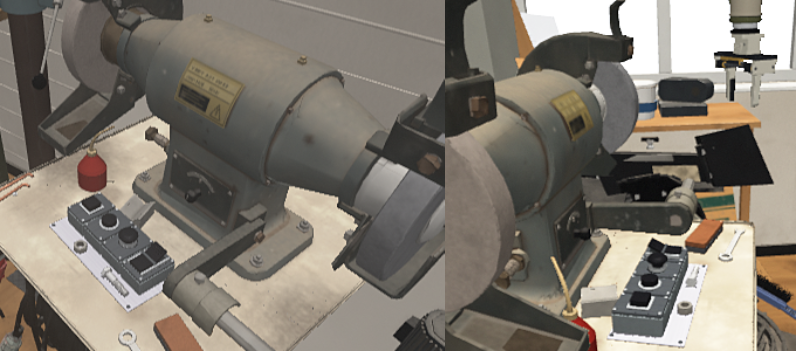

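Motor front is about 130 mm behind the row and the can is behind the left end. I'll go in with the camera on the robot side and the gripper swung about 30° off the row. First I swing over in front of the station with the fingers shut, then turn.

```bash
python3 -m creep '[[[0.033,-0.039,0,0],[0.033,-0.039,0,0],[0.033,-0.039,0,0],[0.033,-0.039,0,0],[0.033,-0.039,0,0],[0.033,-0.039,0,0],[0.033,-0.039,0,0],[0.033,-0.039,0,0],[0.033,-0.039,0,0],[0.033,-0.039,0,0],[0.033,-0.039,0,0],[0.033,-0.039,0,0]]]' 1 20
python3 -m creep '[[[0,0,0,-10.6],[0,0,0,-10.6],[0,0,0,-10.6],[0,0,0,-10.6],[0,0,0,-10.6],[0,0,0,-10.6],[0,0,0,-10.6],[0,0,0,-10.6]]]'
python3 -m creep '[[[0,0,0,-10.6],[0,0,0,-10.6],[0,0,0,-10.6],[0,0,0,-10.6],[0,0,0,-10.6],[0,0,0,-10.6],[0,0,0,-10.6],[0,0,0,-10.6],[0,0,0,0]]]'
python3 - <<'E'
from h import *
s=ctrl.sense();print(s['q']);c=cam('wrist');m=ctrl.grab_frame('wrist');cv2.imwrite('pics/w1.png',m[:,:,::-1]);np.savez('w1.npz',K=c[0],R=c[1],t=c[2])
print(s['position'],s['tool_rot'])
for P in([591,18,56],[576,-36,56],[542,-149,53]):print(proj(c,P))
E
```

```text
clock: 1.6
position: [466.4, -72.1, 218.6]
tool_rot: [180.0, 0.0, 24.0]
wrist_force: [0.7, 0.1, 0.9]
width: 0.2
grip_force: 0.0
clock: 2.6
position: [466.1, -73.8, 218.4]
tool_rot: [-180.0, -0.0, 109.1]
wrist_force: [-0.4, -0.2, 0.8]
width: 0.5
grip_force: 0.0
clock: 3.72
position: [466.0, -73.9, 218.3]
tool_rot: [180.0, -0.0, -166.5]
wrist_force: [0.3, 0.7, 0.0]
width: 0.5
grip_force: 0.0
[ 39.3151641   23.47071896 -49.40256883 121.83997224  25.13882362
  45.26230762  77.58843381]
[466.03708973 -73.94080839 218.30780139] [ 1.79957669e+02 -2.72080201e-02 -1.66494177e+02]
[343.75460099 321.44819899]
[297.08855027 298.02568252]
[194.72431334 242.5302361 ]
```

View pics/w1.png

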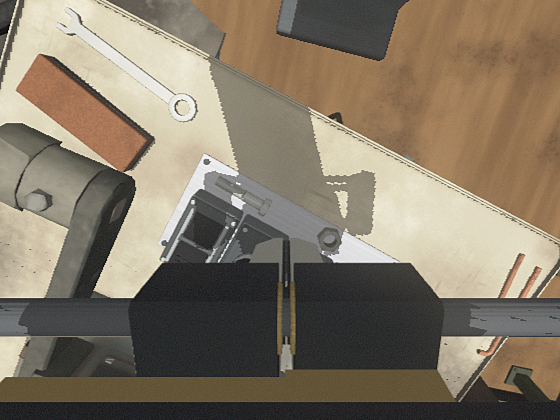

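The wrist picture shows the gripper hiding the far boxes. The rocker box is visible at about (210,225), the bolt at (243,195) and the nut at (328,240). The bracket cylinder is at left (90,180). I'll use the visible part to check the position.

Run:
```python
import cv2
m=cv2.imread('pics/w1.png')[145:270,150:340]
cv2.imwrite('pics/z3.png',cv2.resize(m,None,fx=4,fy=4,interpolation=cv2.INTER_CUBIC))
```

```text
(no output)
```

View pics/z3.png

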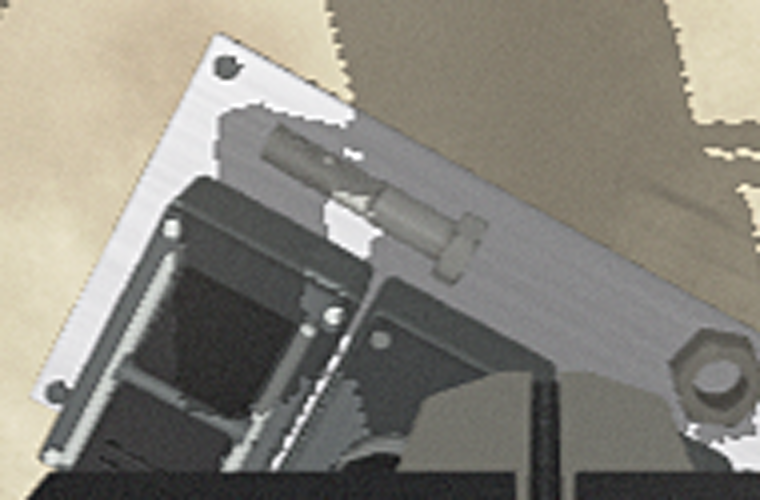

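Run:
```python
from h import *
d=np.load('w1.npz');W=(d['K'],d['R'],d['t']);A=cam('scene');B=cam('side')
z=lambda u,v,h:onz(W,(150+u/4,145+v/4),h)
piv=z(185,400,54);cn=z(220,35,4);cf=z(35,390,4);ne=z(755,322,4)
print(piv,cn,cf,ne)
e=cf-cn;print('yaw from x edge',np.degrees(np.arctan2(e[1],e[0])),np.linalg.norm(e)); f=ne-cn;print('yaw y edge',np.degrees(np.arctan2(-f[0],f[1])))
print('tri w/side',tri(W,(196.2,245),B,(277.9,212.3)),tri(W,(196.2,245),A,(307,221.3)))
for y in(-16.5,-17.5,-15.5):
    a=np.radians(y);X=np.array([np.cos(a),np.sin(a),0]);Y=np.array([-np.sin(a),np.cos(a),0])
    o=cn+60*X+128*Y;print(y,'from corner: rocker',o-87*Y,'reset',o+87*Y,'start',o+29*Y,'| from pivot reset',piv+174*Y,'start',piv+116*Y)
zs=lambda c,p,h:onz(c,p,h).round(1)
print('scene/side z-known reset',zs(A,(258.4,172.7),58),zs(B,(257.6,253.4),58),'start',zs(A,(273.9,186.4),58),zs(B,(265,238),58))
# bracket cylinder silhouettes for height: bolt head in wrist vs scene
```

```text
[ 543.78383588 -146.90976074   54.        ] [ 461.19053156 -164.15558474    4.        ] [ 572.80135576 -197.45583048    4.        ] [505.36600068  -3.64685244   4.        ]
yaw from x edge -16.613017839973125 116.47266823039942
yaw y edge -15.388054311257896
tri w/side (array([ 542.26110384, -146.48468008,   53.62224449]), np.float64(3.226815946577585)) (array([ 545.54634319, -147.66344944,   50.59866768]), np.float64(0.5087325242510395))
-16.5 from corner: rocker [ 530.36434479 -141.88489629    4.        ] reset [579.78301476  24.94973757   4.        ] start [563.31012477 -30.66180705   4.        ] | from pivot reset [593.20250586  19.92487313  54.        ] start [576.72961587 -35.68667149  54.        ]
-17.5 from corner: rocker [ 530.74248639 -143.09553773    4.        ] reset [583.0652955  22.8512117   4.       ] start [565.62435913 -32.46437144   4.        ] | from pivot reset [596.106645    19.03698869  54.        ] start [578.66570863 -36.27859445  54.        ]
-15.5 from corner: rocker [ 529.96513217 -140.68103872    4.        ] reset [576.46460961  26.99066013   4.        ] start [560.9647838  -28.89990615   4.        ] | from pivot reset [590.28331332  20.76193812  54.        ] start [574.78348751 -35.12862817  54.        ]
scene/side z-known reset [592.5  16.3  58. ] [589.3  24.6  58. ] start [579.  -37.7  58. ] [573.7 -29.   58. ]
```

Run:
```python
from h import *
d=np.load('w1.npz');W=(d['K'],d['R'],d['t']);A=cam('scene');B=cam('side')
print(tri(W,(120,205),B,(292,180)),tri(W,(110,170),B,(300,157)),tri(W,(110,170),A,(345,235)))
# arm top far from boss: side silhouette top of arm row ~172, at col 230
for col,row in((215,173),(250,173),(280,172),(300,155)):
  print(col,[B and (lambda o,dd:(o+dd*((-255-o[1])/dd[1])).round(0))(*ray(B,(col,row)))])
K,R,t=B;print(-R.T@t)
b=cv2.imread('pics/side0.png')[130:310,170:330];w=cv2.imread('pics/w1.png')[100:400,0:170]
cv2.imwrite('pics/z4.png',np.hstack([cv2.resize(b,(480,540)),cv2.resize(w,(306,540))]))
```

```text
(array([ 503.12950819, -205.99265552,  101.71052958]), np.float64(0.7273288779404683)) (array([ 474.27381382, -199.41633716,  151.94104993]), np.float64(24.82088949725679)) (array([ 496.45784438, -234.15878377,  100.8938402 ]), np.float64(47.7575041234336))
215 [array([ 677., -255.,  110.])]
250 [array([ 597., -255.,  105.])]
280 [array([ 527., -255.,  104.])]
300 [array([ 479., -255.,  143.])]
[588.34689906 667.3605789  453.6544326 ]
```

View pics/z4.png

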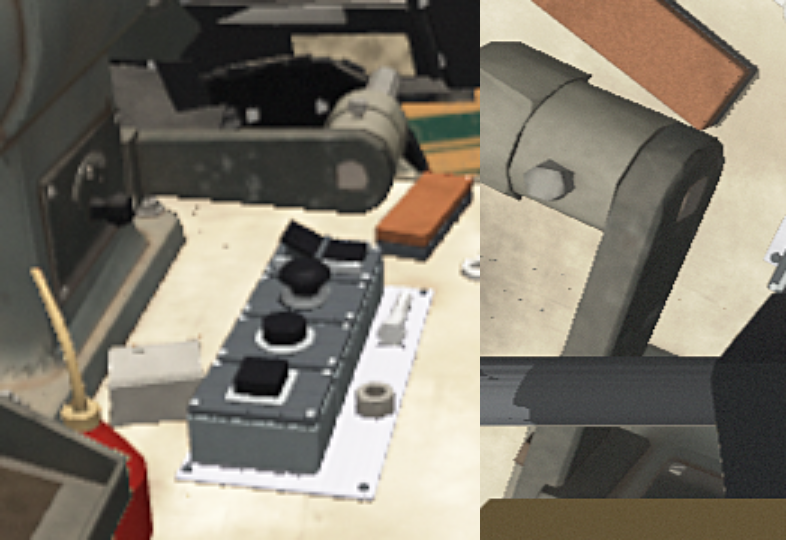

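Bracket arm top is about 120 mm and the gripper body at rocker height will be about 138 mm, so the arm clears it. The spout leans away. Going above the reset button at (592,19).

```bash
python3 -m creep '[[[-0.036,0.01525,0,0],[-0.036,0.01525,0,0],[-0.036,0.01525,0,0],[-0.036,0.01525,0,0],[0,0,0.04,0],[0,0,0.04,0],[0,0,0.04,0],[0,0,0.025,0],[0,0,0,0],[0,0,0,0]]]'
python3 - <<'E'
from h import *
a=ctrl.grab_frame('scene');b=ctrl.grab_frame('side');print(ctrl.sense()['position'])
cv2.imwrite('pics/c.png',np.hstack([cv2.resize(a[90:240,190:340,::-1],(400,400)),cv2.resize(b[160:310,190:340,::-1],(400,400))]))
E
```

```text
clock: 5.03
position: [592.4, 19.7, 74.5]
tool_rot: [-180.0, 0.0, -166.5]
wrist_force: [0.3, 0.3, 0.3]
width: 0.6
grip_force: 0.0
[592.61123838  19.51478535  74.89357712]
```

View pics/c.png

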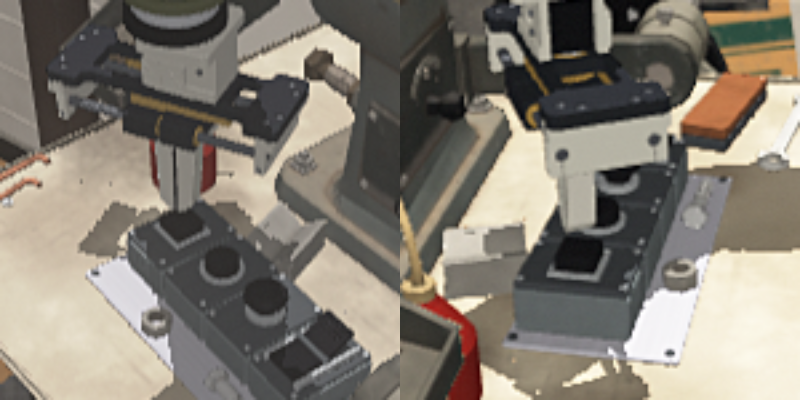

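The fingertips (left crop, 183,207) are right over the square button (182,228). Pressing down in steps.

```bash
python3 -m creep '[[[0,0,0.008,0],[0,0,0.008,0],[0,0,0.004,0],[0,0,0,0],[0,0,0,0]]]'
python3 -m creep '[[[0,0,0.0025,0],[0,0,0,0],[0,0,0,0]]]'
```

```text
clock: 5.75
position: [592.1, 19.1, 53.8]
tool_rot: [-180.0, 0.0, -166.4]
wrist_force: [0.8, -2.0, 3.8]
width: 0.6
grip_force: 2.0
clock: 6.12
position: [592.1, 19.2, 52.2]
tool_rot: [-179.9, 0.0, -166.4]
wrist_force: [-2.9, -2.4, 16.2]
width: 0.5
grip_force: 7.9
```

```bash
python3 -m creep '[[[0,0,0.0005,0],[0,0,0,0],[0,0,-0.01,0],[0,0,-0.025,0],[0,0,0,0]]]'
python3 -m creep '[[[0.0133,-0.0324,0,0],[0.0133,-0.0324,0,0],[0.0133,-0.0324,0,0],[0.0133,-0.0324,0,0],[0.0133,-0.0324,0,0],[0,0,0,0],[0,0,0,0]]]'
python3 - <<'E'
from h import *
a=ctrl.grab_frame('scene');b=ctrl.grab_frame('side');print(ctrl.sense()['position'])
cv2.imwrite('pics/d.png',np.hstack([cv2.resize(a[130:270,220:360,::-1],(400,400)),cv2.resize(b[130:270,190:330,::-1],(400,400))]))
E
```

```text
clock: 6.75
position: [592.4, 19.9, 86.7]
tool_rot: [180.0, 0.1, -166.4]
wrist_force: [0.1, -0.2, -0.8]
width: 1.0
grip_force: 0.0
clock: 7.62
position: [565.1, -152.8, 85.1]
tool_rot: [179.9, -0.0, -166.4]
wrist_force: [1.1, 0.2, 1.0]
width: 0.5
grip_force: 0.0
[ 565.48736152 -152.15006377   85.41705969]
```

View pics/d.png

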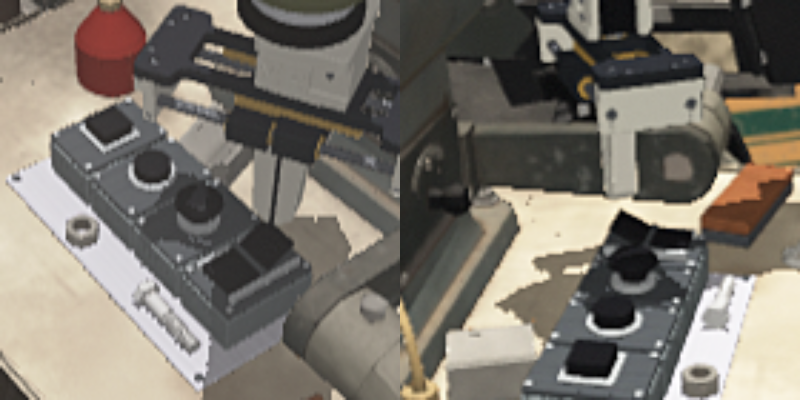

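The fingertips (left crop, 275,218) are above the far ribbed paddle (268,238), and the reset button is back out. Descending gently while watching the force.

```bash
python3 -m creep '[[[0,0,0.01,0],[0,0,0.008,0],[0,0,0,0]]]'
python3 -m creep '[[[0,0,0.003,0],[0,0,0.003,0],[0,0,0,0]]]'
python3 -m creep '[[[0,0,0.003,0],[0,0,0.002,0],[0,0,0,0],[0,0,0,0]]]'
```

```text
clock: 8.1
position: [565.1, -153.2, 66.8]
tool_rot: [180.0, -0.1, -166.4]
wrist_force: [-0.2, -0.4, 0.0]
width: 0.4
grip_force: 0.0
clock: 8.48
position: [565.3, -153.7, 61.5]
tool_rot: [180.0, -0.0, -166.4]
wrist_force: [0.8, 0.3, 0.5]
width: 0.1
grip_force: 0.2
clock: 8.98
position: [564.9, -153.7, 56.4]
tool_rot: [180.0, -0.0, -166.4]
wrist_force: [-0.4, -0.1, -0.6]
width: 0.5
grip_force: 0.0
```

```bash
python3 -m creep '[[[0,0,0.002,0],[0,0,0,0],[0,0,0,0]]]'
python3 -m creep '[[[0,0,0.002,0],[0,0,0,0],[0,0,0,0]]]'
```

```text
clock: 9.35
position: [565.3, -153.7, 54.5]
tool_rot: [180.0, -0.0, -166.4]
wrist_force: [-0.4, 0.5, -0.1]
width: 0.7
grip_force: 0.0
clock: 9.72
position: [565.5, -153.7, 54.1]
tool_rot: [-179.9, 0.0, -166.4]
wrist_force: [-4.1, 0.7, 18.4]
width: 0.5
grip_force: 9.2
```

```bash
python3 -m creep '[[[0,0,0.0005,0],[0,0,0,0],[0,0,-0.012,0],[0,0,-0.022,0],[-0.0096,0.028,0,0],[-0.0096,0.028,0,0],[-0.0096,0.028,0,0],[-0.0096,0.028,0,0],[0,0,0,0],[0,0,0,0]]]'
python3 - <<'E'
from h import *
a=ctrl.grab_frame('scene');b=ctrl.grab_frame('side');print(ctrl.sense()['position'])
cv2.imwrite('pics/e.png',np.hstack([cv2.resize(a[140:260,220:340,::-1],(400,400)),cv2.resize(b[160:280,210:330,::-1],(400,400))]))
E
```

```text
clock: 10.98
position: [576.2, -36.5, 86.0]
tool_rot: [-180.0, -0.0, -166.4]
wrist_force: [0.7, -1.2, 0.1]
width: 0.9
grip_force: 0.0
[576.14035059 -37.17266156  85.95198577]
```

View pics/e.png

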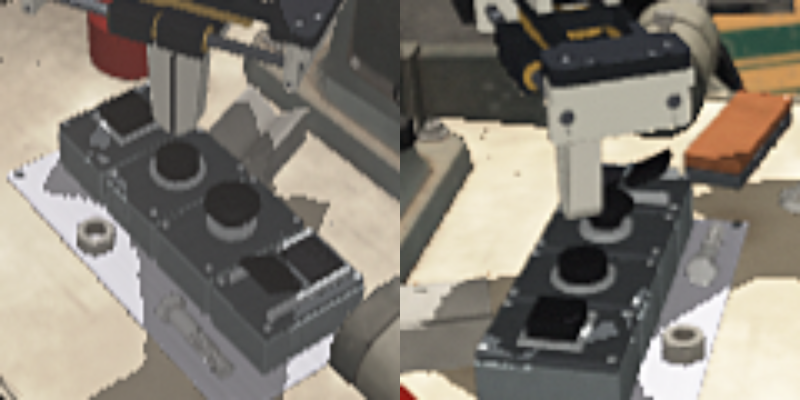

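The rocker has tipped: the far paddle (left crop, 322,255) is level and the near one is raised. The fingertips are over the round flat start button (178,160). Pressing start.

```bash
python3 -m creep '[[[0,0,0.015,0],[0,0,0.012,0],[0,0,0.005,0],[0,0,0,0],[0,0,0,0]]]'
python3 -m creep '[[[0,0,0.0025,0],[0,0,0,0],[0,0,0,0]]]'
```

```text
clock: 11.7
position: [576.0, -36.2, 54.2]
tool_rot: [-180.0, -0.0, -166.4]
wrist_force: [-1.9, -2.8, 3.8]
width: 0.2
grip_force: 1.9
clock: 12.08
position: [576.2, -36.0, 52.3]
tool_rot: [-179.9, 0.0, -166.4]
wrist_force: [-3.8, -2.6, 11.1]
width: 0.7
grip_force: 5.6
```

```bash
python3 -m creep '[[[0,0,0.0008,0],[0,0,0,0],[0,0,0,0]]]'
python3 -m creep '[[[0,0,-0.012,0],[0,0,-0.03,0],[0,0,-0.05,0],[0.05,0,-0.03,0],[0.04,0,0,0],[0,0,0,0],[0,0,0,0],[0,0,0,0]]]'
python3 - <<'E'
from h import *
a=ctrl.grab_frame('scene');b=ctrl.grab_frame('side')
cv2.imwrite('pics/f.png',np.hstack([cv2.resize(a[140:260,220:340,::-1],(400,400)),cv2.resize(b[160:280,210:330,::-1],(400,400))]))
E
```

```text
clock: 12.45
position: [576.2, -36.0, 52.2]
tool_rot: [-179.9, 0.0, -166.4]
wrist_force: [-6.4, -4.4, 19.3]
width: 0.5
grip_force: 9.7
clock: 13.45
position: [490.1, -56.3, 172.7]
tool_rot: [179.9, 0.1, -166.4]
wrist_force: [-0.8, 0.9, 0.1]
width: 0.5
grip_force: 0.0
```

View pics/f.png

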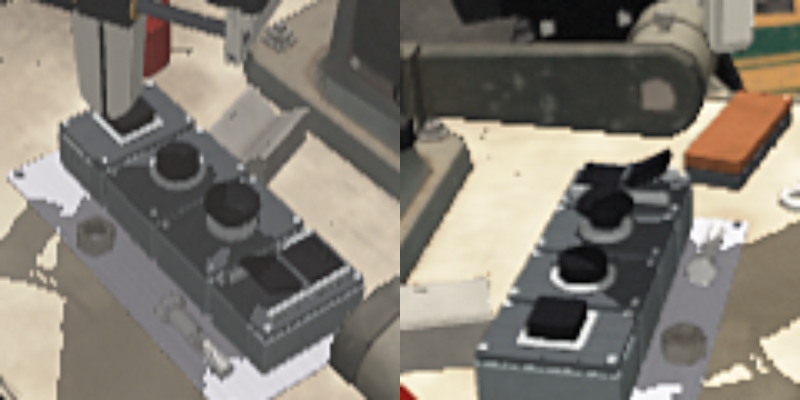

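Both buttons are back out (right crop: reset 560,318; start 583,265), the rocker's far paddle is down, and the loose things are undisturbed.

```bash
python3 -c "
from station import ctrl
print(ctrl.close_job())"
```

```text
the job is handed in; nothing more can be done
None
```

The job is handed in: reset was pressed and released, the rocker tipped ribbed end down, then start pressed and released, with stop and the loose things untouched and about 14 s used; no verdict was returned.

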